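Work the glaze stirrer out of its dog-leg drying slot and stand it in the crock

ROBOT

A 6-joint arm with a two-finger parallel gripper is mounted at the origin on the work surface; the furniture and walls round the work are solid. World frame = base frame: x ahead of the robot, y to its left, z up, the work surface at z = 0. Lengths are in m, angles in degrees, forces in N, time in s.
With the tool pointing down it reaches from about 0.325 to 0.775 m from the base axis. Payload 5.5 kg.
Tool frame: the origin (TCP) lies at the centre of the arm's flange, where the gripper is bolted on; the fingertips stand 182 mm ahead of it and the grasp point (between the pads) lies 163 mm ahead of it; z points along the fingers, y is the direction in which the jaws open and shut (so a half turn about z gives the same grasp; the last joint's range is limited). The gripper opens to 88 mm and grips with 3 to 60 N. Pads are 20 mm wide; open, the fingers measure 115 mm over their backs; the gripper's body (75 mm by 178 mm) begins 61 mm behind the grasp point.
Start: joints at [-80.254, 5.22, 70.514, -0, 104.267, -3.249], TCP at [0.135, -0.585, 0.405] pointing down, gripper open.
Joint ranges: [-164.24, 164.24], [-49.07, 125.15], [9.68, 141.18], [-86.29, 266.29], [3.28, 154.24], [-151.56, 151.56]. Speed limits (degrees/s): [147.25, 147.25, 172.46, 180, 180, 180].

INTERFACE

Orientations are given as [roll, pitch, yaw] about the fixed x, y, z axes, in that order (R = Rz(yaw) Ry(pitch) Rx(roll)).
In Python, from station import r gives the robot as it stands. The module is installed in compiled form; this text tells all that it offers. Calls block until the motion is done:
- r.reach(position, orientation): joint-space move of the TCP to a pose.
- r.servo_line(position, rotation=None, speed=0.15): straight line of the TCP; rotation=None keeps the orientation; speed is the mean speed in m/s.
- r.move_joints(angles): joint-space move.
- r.let_go() and r.grab(squeeze=None): open the fingers fully, or close them until they stop; squeeze is the grip in N (None keeps the last).
- r.wait(seconds).
- r.inverse_kinematics(position, orientation): joint angles nearest the present ones, or None.
- r.sense(): the state.
- r.snapshot(name): name is "side" or "top" or "wrist"; returns a dict with "frame" (420x560x3 uint8, red, green, blue), "fx", "fy", "cx", "cy" (pixels), "R" (3x3) and "t" (3): a world point X has camera coordinates R X + t. Camera axes: x right, y down, z forward; pixel columns grow to the right and rows downward; lengths in m; the calibration is good to about 2 mm. A picture is of the moment at which its call begins. There is no depth.
A pose or a line that the arm cannot do raises r.IKError and nothing moves.
- r.hand_in(): hands the job in, once; it reports no verdict.
The state is a dict: "clock": time; "joints": joint angles; "joint_vel": joint speeds; "joint_torque": joint torques, N m; "tcp_pos": TCP position; "orientation": TCP orientation; "contact_force": force on the tool from outside, world axes, zero at the start; "torque": the same for the moment, N m; "opening": finger opening in m.
Only numpy, scipy, OpenCV 4.12 (cv2) and the standard library are available. Lean on these libraries where they do the work, as an engineer would, in place of code of your own. Each camera call takes 0.05 s, during which the arm holds its last target. There are 200 camera calls.

TASK

The red-handled glaze stirrer has dried and hangs in one of the two dog-leg slots of the drying rack. Work it along its slot and out at the rack's front, then stand it disc down in the empty blue crock, lowering it until the disc rests on the crock's floor before you let go. Leave the blue-handled stirrer hanging, do not knock over or shove the crock, and leave the yellow bottle and the bisque cup alone.

Things in the scene. Friction and masses are not known exactly. Their poses are not given: they have to be found in the camera images.
- stirrer_red: glaze stirrer with a red handle, upright, 180 mm long, 120 g. Origin: centre of the underside of its steel disc; z runs up the shaft. Disc 44 mm diameter and 6 mm thick (z 0 to 6 mm), steel shaft 10 mm diameter (z 6 to 115 mm), round handle 26 mm diameter (z 115 to 180 mm). Hanging, the underside of the handle rests on the rack's board. It is round: its yaw means nothing
- stirrer_blue: the same stirrer with a blue handle, hanging in the rack's other slot; it stays there
- rack: fixed plywood drying rack, 120 (x) by 250 (y) by 145 mm, origin at the centre of its underside, -x its open front towards the robot. A 12 mm board (top at z 145) on side cheeks (inner faces y +-115), a back panel (front face x 50) and a 6 mm base has two mirrored dog-leg slots, 18 mm wide. A stirrer hangs near (0, 85) or (0, -85): which one varies. Its disc cannot pass up through a slot
- left_bend (a point): corner of the left slot on its centreline, top of the board, at rack (0, 42, 145) mm. From here one leg runs outwards along x = 0 to its closed end at y = 94 mm, the other straight to the front edge
- left_mouth (a point): where the left slot opens at the board's front edge, rack (-60, 42, 145) mm. The stirrer's disc is clear of the board once the shaft is 24 mm in front of this edge
- right_bend (a point): the same corner of the right slot, at rack (0, -42, 145) mm; its outer leg ends closed at y = -94 mm
- right_mouth (a point): the same mouth of the right slot, at rack (-60, -42, 145) mm
- crock: empty round crock of blue-glazed stoneware, loose, 450 g, 82 mm diameter and 92 mm high, wall 5 mm. Origin: centre of its underside, z up. Inside about 68 mm wide, floor 6 mm above the origin
- bottle: yellow squeeze bottle, 34 mm diameter, 87 mm high, bystander; origin at the centre of its underside
- cup: small pale bisque cup, 61 mm diameter, 58 mm high, bystander; origin at the centre of its underside
Things that resemble listed ones, but are neither listed nor needed, are in the scene too. Several things have the shape of the crock; the one meant has the colours described above.

How it is judged (in metres and radians):
On the way, in this order (a step that is already met when the one before it is completed fails the run):
1. the red stirrer has come out through the rack's front, its disc still below the board (x of stirrer_red in the frame of rack between -0.2 and -0.062 m and z of stirrer_red in the frame of rack below 0.128 m), for 0.1 s.
2. the disc is down on the crock's floor while the gripper still holds the stirrer (horizontal distance between stirrer_red and crock below 0.022 m and z of stirrer_red in the frame of crock below 0.014 m and contact force between the fingers and stirrer_red above 0.5 N), for 0.1 s.
At the end, for the whole second after the job is handed in: The red stirrer stands at rest, released, in the upright crock: disc within 25 mm of the crock's axis and no more than 16 mm above its underside, leaning less than 0.6 rad. The blue stirrer still hangs at the inner end of its slot (horizontal distance between stirrer_red and crock below 0.025 m and z of stirrer_red in the frame of crock below 0.016 m and angle between stirrer_red's own z axis and vertical below 0.6 rad and linear speed of stirrer_red below 0.03 m/s and angle between crock's own z axis and vertical below 0.1 rad and height (world z) of crock below 0.01 m and x of stirrer_blue in the frame of rack above -0.012 m and height (world z) of stirrer_blue above 0.02 m and angle between stirrer_blue's own z axis and vertical below 0.2 rad); the robot touches nothing.
It fails at once if the crock is tipped over 0.3 rad or shoved more than 40 mm (angle between crock's own z axis and vertical above 0.3 rad or distance of crock from where it was at the start of the episode above 0.04 m).
It fails at once if the blue stirrer is moved more than 25 mm (distance of stirrer_blue from where it was at the start of the episode above 0.025 m).
It fails at once if the bottle or the cup is moved more than 20 mm (distance of any of bottle, cup from where it was at the start of the episode above 0.02 m).
It also fails if it takes over 51 s, if anything falls off the work surface, if the arm or the gripper's body presses on something with over 40 N, if the wrist force passes 120 N, or if a joint passes its speed limit or range.

## Working session

There is one attempt and no reset: what is moved stays moved. The work goes in short steps, each a Python script; the robot and the scene stay as the last script left them, time stands still between calls to the robot, and variables do not carry over. Pictures are saved under pics/ and viewed, about 8 in all and at most 12, crops included, and the job is handed in when it is done.

```bash
mkdir -p pics; python3 - <<'E'
from station import r
import cv2,pickle
d={}
for n in("top","side"):
    s=r.snapshot(n);d[n]=s;cv2.imwrite(f"pics/{n}0.png",s["frame"][:,:,::-1])
    print(n,s["fx"],s["cx"],s["cy"],s["R"],s["t"])
pickle.dump(d,open("d.pkl","wb"));print(r.sense())
E
```

```text
top 425.08706894356266 278.64832381658425 216.99133189010502 [[ 0.00212799 -0.9998755  -0.01563479]
 [-0.99837447 -0.00123379 -0.05698153]
 [ 0.05695515  0.01573063 -0.9982528 ]] [0.00373058 0.49169996 1.16332818]
side 412.0632136363551 274.4934737902615 210.37587979446928 [[ 0.96260089 -0.27079453 -0.00835751]
 [-0.17533148 -0.59914541 -0.78120654]
 [ 0.2065391   0.75345544 -0.62421671]] [-0.45859294  0.18661209  0.92831682]
{'clock': 0.1, 'joints': array([-8.02566276e+01,  5.25757314e+00,  7.05739695e+01,  5.22079203e-04,
        1.04266744e+02, -3.24997973e+00]), 'joint_vel': array([ 0.0163134 , -0.0732298 , -0.23696779, -0.04755713,  0.06539033,
       -0.05623278]), 'joint_torque': array([ 2.88825977e-03, -4.47857308e+01, -4.07568526e+01,  7.00956630e-02,
        2.84185389e-02, -1.13372560e-04]), 'tcp_pos': array([ 0.13489741, -0.58468895,  0.40364241]), 'orientation': array([-1.79901900e+02, -6.07748981e-03,  1.29934751e+01]), 'contact_force': array([ 0.01339194, -0.77410007, -0.765225  ]), 'torque': array([ 0.0402822 , -0.01693618,  0.0386403 ]), 'opening': 0.08773213291356906}
```

View pics/top0.png

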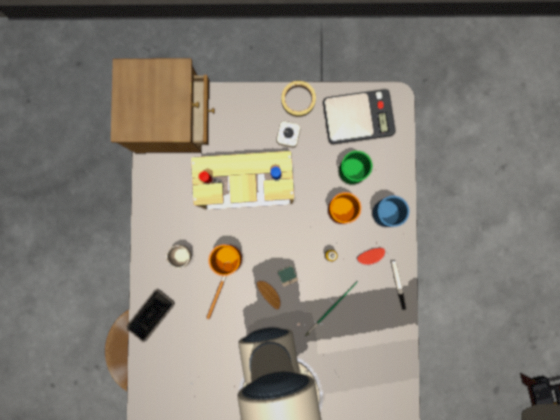

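View pics/side0.png

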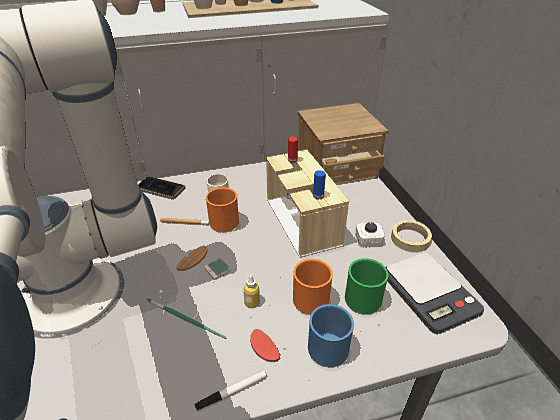

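The top view shows the rack with its front towards the robot. The red handle is at (205,176) in the left slot and the blue handle at (276,173). The blue crock is at (391,211), the cup at (180,256) and the bottle at (331,255). Next I'll measure these.

```bash
cat > h.py <<'E'
import numpy as np,cv2
def cast(s,uv,z):
    d=s["R"].T@np.array([(uv[0]-s["cx"])/s["fx"],(uv[1]-s["cy"])/s["fy"],1]);c=-s["R"].T@s["t"]
    return c+d*(z-c[2])/d[2]
def proj(s,X):
    p=s["R"]@np.array(X)+s["t"];return np.array([s["fx"]*p[0]/p[2]+s["cx"],s["fy"]*p[1]/p[2]+s["cy"]])
def blobs(s,lo,hi,amin=25):
    hsv=cv2.cvtColor(s["frame"],cv2.COLOR_RGB2HSV);m=cv2.inRange(hsv,np.array(lo),np.array(hi))
    c,_=cv2.findContours(m,cv2.RETR_EXTERNAL,cv2.CHAIN_APPROX_NONE)
    return sorted([k for k in c if cv2.contourArea(k)>amin],key=cv2.contourArea,reverse=True)
E
python3 - <<'E'
from h import *
import pickle
d=pickle.load(open("d.pkl","rb"));s=d["top"]
for nm,lo,hi,z in(("red",(0,170,60),(6,255,255),.21),("blue",(100,120,40),(125,255,255),.092),("wood",(20,60,120),(32,200,255),.145)):
    for k in blobs(s,lo,hi)[:5]:
        (u,v),(w,h),a=cv2.minAreaRect(k);print(nm,cv2.contourArea(k),np.round((u,v,w,h,a),1),cast(s,(u,v),z).round(4),cv2.boundingRect(k))
k=blobs(s,(100,120,40),(125,255,255))[0];c,rad=cv2.minEnclosingCircle(k);print("crock circ",c,rad,cast(s,c,.092))
S=d["side"]
for nm,lo,hi in(("red",(0,170,60),(6,255,255)),("blue",(100,120,40),(125,255,255))):
    for k in blobs(S,lo,hi)[:4]: print("side",nm,cv2.contourArea(k),cv2.boundingRect(k),np.round(cv2.minAreaRect(k)[0],1))
f=s["frame"][140:220,180:305,::-1];cv2.imwrite("pics/rack.png",cv2.resize(f,None,fx=6,fy=6,interpolation=cv2.INTER_CUBIC))
E
```

```text
red 228.0 [371.1 256.2  11.7  26.6  71.6] [ 0.391  -0.2102  0.21  ] (358, 249, 26, 15)
red 80.5 [205.3 177.3  12.    8.5  45. ] [0.5729 0.1725 0.21  ] (199, 171, 12, 12)
blue 691.5 [390.4 211.   26.9  33.3  78.7] [ 0.503  -0.2847  0.092 ] (374, 197, 34, 29)
blue 75.0 [275.5 172.5   9.9   9.9  45. ] [0.6032 0.0118 0.092 ] (271, 167, 10, 12)
wood 3777.0 [241.9 177.9  49.8 101.2  85.7] [0.5812 0.0939 0.145 ] (191, 150, 103, 57)
wood 956.0 [298.  98.  36.  34.  90.] [ 0.7822 -0.0452  0.145 ] (281, 80, 35, 37)
wood 96.5 [331.5 255.5  11.3  11.3  45. ] [ 0.3901 -0.1269  0.145 ] (325, 249, 13, 13)
wood 44.5 [197.5 123.5  15.    7.   90. ] [0.7181 0.2059 0.145 ] (194, 116, 8, 16)
crock circ (390.5480651855469, 211.8173065185547) 16.691516876220703 [ 0.50095822 -0.28506593  0.092     ]
side red 162.0 (288, 137, 10, 23) [292.5 148. ]
side blue 222.5 (313, 171, 12, 25) [318.8 183.1]
```

View pics/rack.png

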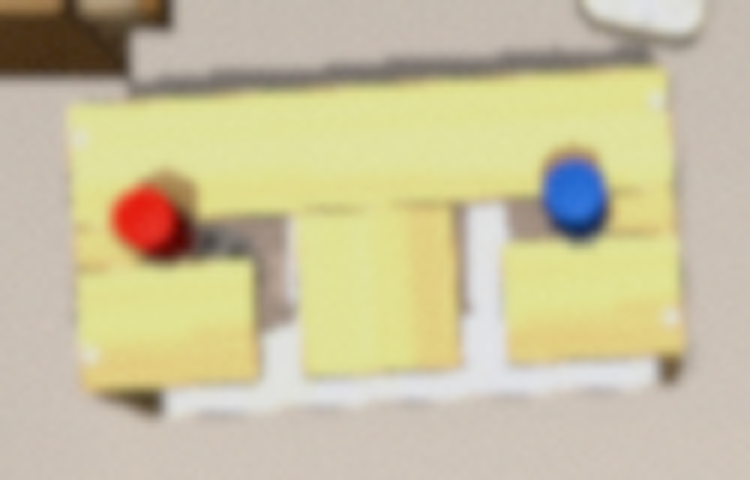

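The crop shows the board's corners clearly, at roughly (68,105), (665,68), (685,350) and (85,390). The left slot's outer leg runs from the red handle to the right, then turns down to the mouth. I'll work out the rack pose and take a wrist picture from above it.

```bash
cat >> h.py <<'E'
def rackfit(P):  # P: 4 world corners BL-front-left.. in rack order
    L=np.array([[.06,.125],[.06,-.125],[-.06,-.125],[-.06,.125]]);P=np.array(P)[:,:2]
    lc,pc=L-L.mean(0),P-P.mean(0);H=lc.T@pc
    a=np.arctan2(H[0,1]-H[1,0],H[0,0]+H[1,1]);R=np.array([[np.cos(a),-np.sin(a)],[np.sin(a),np.cos(a)]])
    return P.mean(0)-R@L.mean(0),a,R,(L@R.T+P.mean(0)-R@L.mean(0)-P)
E
python3 - <<'E'
from h import *
import pickle
from station import r
d=pickle.load(open("d.pkl","rb"));s=d["top"]
f=lambda p:(p[0]/6+180-.42,p[1]/6+140-.42)
o,a,R,res=rackfit([cast(s,f(p),.145) for p in((68,105),(665,68),(685,350),(85,390))])
print("rack",o,np.degrees(a),"res mm",(res*1e3).round(1))
for n,p,z in(("red",(146,220),.21),("blue",(574,190),.21)):
    w=cast(s,f(p),z);print(n,w,"in rack",R.T@(w[:2]-o))
for nm in((0,.042),(-.06,.042),(-.09,.042)): print(nm,o+R@nm)
def tryq(p,yaw):
    q=r.inverse_kinematics(p,[180,0,yaw]);return None if q is None else np.round(q,0)
w=cast(s,f((146,220)),.21)
for yaw in(-90,-45,0,45,90,13):
    print(yaw,tryq([w[0],w[1],.341],yaw),tryq([w[0]-.03,w[1]-.03,.5],yaw),tryq([.5,-.285,.35],yaw))
E
```

```text
rack [0.58198993 0.09319293] 3.7680849204286058 res mm [[ 0.3  0.6]
 [ 1.5 -1.2]
 [-1.1 -0.8]
 [-0.8  1.4]]
red [0.57526939 0.17560945 0.21      ] in rack [-0.00128975  0.08268001]
blue [0.58691905 0.00959785 0.21      ] in rack [-0.00057524 -0.0837383 ]
(0, 0.042) [0.57922977 0.13510214]
(-0.06, 0.042) [0.51935948 0.13115905]
(-0.09, 0.042) [0.48942433 0.12918751]
-90 None None [-33.   1.  80.  -0.  99. 147.]
-45 [ 14.   5.  77.  -0.  98. 149.] [ 11.   2.  64.  -0. 114. 146.] [-33.   1.  80.  -0.  99. 102.]
0 [ 14.   5.  77.  -0.  98. 104.] [ 11.   2.  64.  -0. 114. 101.] [-33.   1.  80.  -0.  99.  57.]
45 [14.  5. 77. -0. 98. 59.] [ 11.   2.  64.  -0. 114.  56.] [-33.   1.  80.  -0.  99.  12.]
90 [14.  5. 77. -0. 98. 14.] [ 11.   2.  64.  -0. 114.  11.] [-33.   1.  80.   0.  99. -33.]
13 [14.  5. 77. -0. 98. 91.] [ 11.   2.  64.  -0. 114.  88.] [-33.   1.  80.  -0.  99.  44.]
```

```bash
python3 - <<'E'
from h import *
from station import r
import pickle
q=r.inverse_kinematics([.135,-.585,.46],[180,0,13])
print(q)
if q is not None: r.move_joints(q)
r.reach([.50,.14,.47],[180,0,93.8])
s=r.snapshot("wrist");pickle.dump(s,open("w.pkl","wb"));cv2.imwrite("pics/w1.png",s["frame"][:,:,::-1]);st=r.sense();print(st["clock"],st["tcp_pos"],st["contact_force"])
E
```

```text
[-8.02518536e+01  6.38433460e+00  6.36266840e+01 -2.54444375e-14
  1.09988981e+02 -3.25185360e+00]
3.3417 [0.50023904 0.13938319 0.46992582] [ 0.50881531  0.25754085 -0.35884016]
```

View pics/w1.png

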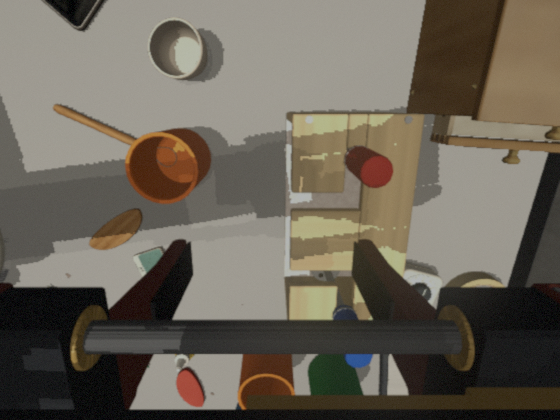

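The wrist view shows the handle top at about (376,171), the slot's outer leg between columns 346 and 363, and its front leg between rows 193 and 209. The board's front-left corner is at (290,113).

```bash
python3 - <<'E'
from h import *
import pickle
s=pickle.load(open("w.pkl","rb"));print("cam",-s["R"].T@s["t"])
o=np.array([.58199,.09319]);a=np.radians(3.77);R=np.array([[np.cos(a),-np.sin(a)],[np.sin(a),np.cos(a)]])
loc=lambda u,z:(R.T@(cast(s,u,z)[:2]-o)*1e3).round(1)
for n,u,z in(("FL corner",(290,113),.145),("BL",(421,113),.145),("handle top",(377,171),.21),("slot corner front(-9,51)",(345,193),.145),("inner(-9,33)",(347,209),.145),("mouth+ (-60,51)",(290,192),.145),("mouth- (-60,33)",(290,209),.145),("back wall x=9",(363,200),.145)): print(n,loc(u,z))
for n,X in(("bend",(0,.042)),("corner",(-.009,.051)),("FL",(-.06,.125)),("mouth",(-.06,.042))): print(n,proj(s,[*(o+R@X),.145]).round())
k=blobs(s,(0,150,40),(6,255,255))
for c in k[:4]: print(cv2.boundingRect(c),cv2.contourArea(c))
x=s["frame"][95:285,270:440,::-1];cv2.imwrite("pics/w1c.png",cv2.resize(x,None,fx=3.1,fy=3.1,interpolation=cv2.INTER_CUBIC))
E
```

```text
cam [0.49546721 0.21852778 0.44984674]
FL corner [-61.5 125.4]
BL [ 56.8 125.3]
handle top [ 0.6 84.8]
slot corner front(-9,51) [-7.1 50.8]
inner(-9,33) [-4.1 34.5]
mouth+ (-60,51) [-60.4  51.9]
mouth- (-60,33) [-60.1  34.6]
back wall x=9 [10.9 43.7]
bend [352. 202.]
corner [343. 193.]
FL [292. 114.]
mouth [290. 202.]
(360, 154, 33, 33) 752.5
(177, 369, 27, 37) 632.5
```

View pics/w1c.png

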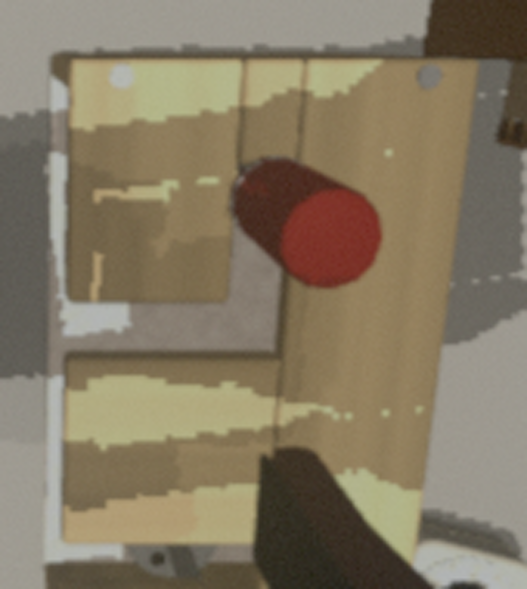

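The fit agrees between the two views to about 1.5 mm, so I'll grasp.

```bash
cat >> h.py <<'E'
o=np.array([.5820,.0940]);a=np.radians(3.77);RR=np.array([[np.cos(a),-np.sin(a)],[np.sin(a),np.cos(a)]])
W=lambda x,y:o+RR@np.array([x,y])
O=[180,0,93.77]
def rep(r,t=""):
    s=r.sense();print(t,round(s["clock"],2),"rack",(RR.T@(s["tcp_pos"][:2]-o)*1e3).round(1),"tcp",s["tcp_pos"].round(4),"F",s["contact_force"].round(1),"open",round(s["opening"],4))
E
python3 - <<'E'
from h import *
from station import r
import pickle
x,y=W(0,.0835)
r.reach([x,y,.44],O)
r.servo_line([x,y,.341],speed=.12);rep(r,"down")
r.grab(40);rep(r,"grab")
r.servo_line([x,y,.355],speed=.05);rep(r,"lift")
t=r.snapshot("side");pickle.dump(t,open("s2.pkl","wb"))
for k in blobs(t,(0,170,60),(6,255,255))[:2]: print(cv2.boundingRect(k))
w=r.snapshot("wrist");pickle.dump(w,open("w2.pkl","wb"))
im=cv2.resize(t["frame"][110:270,240:380],None,fx=3.5,fy=3.5,interpolation=cv2.INTER_CUBIC);cv2.imwrite("pics/s2.png",im[:,:,::-1])
E
```

```text
down 4.77 rack [ 0.  83.5] tcp [0.5765 0.1773 0.3424] F [-0.1 -0.4 -0.2] open 0.088
grab 5.75 rack [-0.  83.5] tcp [0.5765 0.1773 0.341 ] F [-1.5  0.1 -0.1] open 0.0256
lift 6.18 rack [ 0.1 83.5] tcp [0.5766 0.1773 0.3555] F [-0.1  0.2 -1.6] open 0.0255
(289, 132, 9, 23)
```

View pics/s2.png

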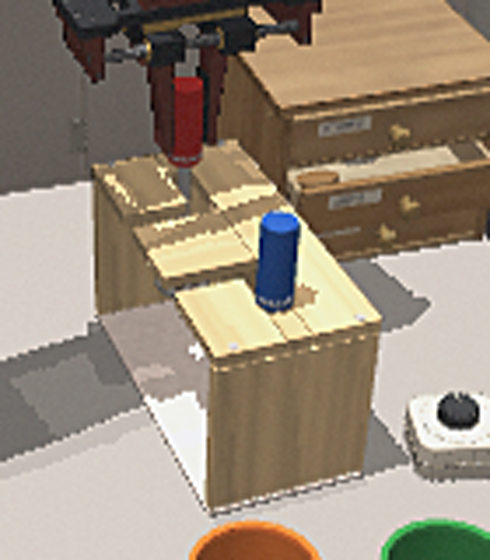

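The side view shows the red stirrer held between the fingers and lifted about 14 mm, with its shaft in the slot. Next I'll move it along the slot, checking force at each step.

```bash
python3 - <<'E'
from h import *
from station import r
import sys
def leg(pts):
    for p in pts:
        x,y=W(*p);r.servo_line([x,y,.355],speed=.06)
        rep(r,p)
        if np.linalg.norm(r.sense()["contact_force"][:2])>6: print("STOP");sys.exit()
leg([(0,.065),(0,.042),(-.015,.042),(-.04,.042),(-.07,.042),(-.1,.042)])
s=r.snapshot("side");im=cv2.resize(s["frame"][90:290,200:400],None,fx=3,fy=3,interpolation=cv2.INTER_CUBIC);cv2.imwrite("pics/s3.png",im[:,:,::-1])
import pickle;pickle.dump(s,open("s3.pkl","wb"))
E
```

```text
(0, 0.065) 6.74 rack [ 0.  64.5] tcp [0.5778 0.1583 0.355 ] F [ 0.6  0.4 -1.5] open 0.0257
(0, 0.042) 7.28 rack [ 0.  41.7] tcp [0.5793 0.1356 0.355 ] F [ 0.9  0.  -1.5] open 0.0255
(-0.015, 0.042) 7.67 rack [-15.3  42.2] tcp [0.564  0.1351 0.3553] F [-0.4  0.6 -1.6] open 0.0254
(-0.04, 0.042) 8.24 rack [-40.2  42. ] tcp [0.5391 0.1333 0.3553] F [ 0.5  0.5 -1.3] open 0.0256
(-0.07, 0.042) 8.89 rack [-70.1  42. ] tcp [0.5092 0.1313 0.3552] F [-0.9 -1.2 -1.5] open 0.0255
(-0.1, 0.042) 9.54 rack [-100.1   42. ] tcp [0.4793 0.1293 0.3552] F [ 0.7  0.2 -1.9] open 0.0254
```

View pics/s3.png

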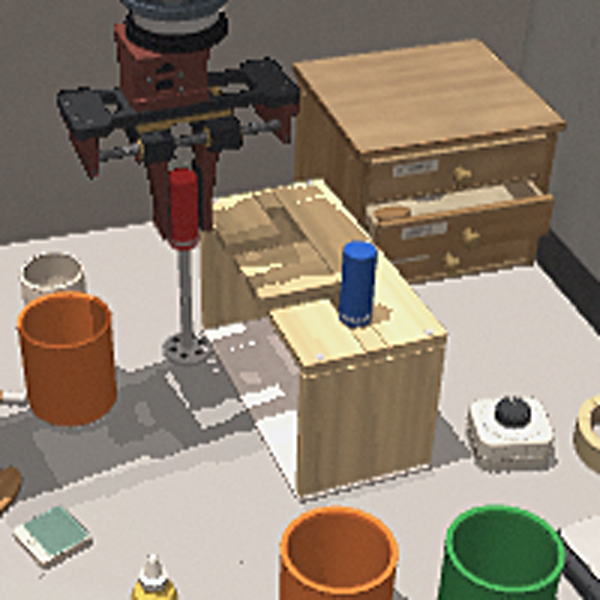

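The stirrer is clear of the rack, with its disc in front of the board and still low. I'll lift it, carry it over the crock and measure the crock from there.

```bash
python3 - <<'E'
from h import *
from station import r
import pickle
x,y=W(-.1,.042)
r.servo_line([x,y,.47],speed=.15);rep(r,"up")
r.reach([.47,-.20,.475],O);rep(r,"hover")
d=pickle.load(open("d.pkl","rb"))
w=r.snapshot("wrist");pickle.dump(w,open("w3.pkl","wb"))
for n,s in(("top",d["top"]),("side",d["side"]),("wrist",w)):
    for k in blobs(s,(98,70,25),(118,255,255),400)[:3]:
        e=cv2.fitEllipse(cv2.convexHull(k));print(n,cv2.contourArea(k),cv2.boundingRect(k),np.round(e[0],1),np.round(e[1],1))
s=d["side"]
for X in((.502,-.285,.092),(.502,-.285,0)): print("proj side",proj(s,X).round(1),"wrist",proj(w,X).round(1),"top",proj(d["top"],X).round(1))
cv2.imwrite("pics/both.png",np.hstack([cv2.resize(w["frame"],(480,360)),cv2.resize(s["frame"][290:380,290:370],(320,360))])[:,:,::-1])
E
```

```text
up 10.51 rack [-99.8  42. ] tcp [0.4796 0.1293 0.4689] F [ 0.6 -0.1 -0.5] open 0.0254
hover 11.76 rack [-130.8 -285.3] tcp [ 0.4703 -0.1992  0.4748] F [-0.6  0.3 -1.6] open 0.0255
top 801.5 (373, 196, 36, 30) [390.9 211.3] [30.4 35.5]
side 2242.5 (308, 304, 46, 63) [329.8 334.6] [48.7 63.7]
wrist 446.5 (281, 225, 46, 43) [306.1 242. ] [24.8 58.1]
proj side [329.3 317.5] wrist [292.7 250.5] top [390.5 211.4]
proj side [325.8 346.2] wrist [288.8 224.4] top [382.4 213.7]
```

View pics/both.png

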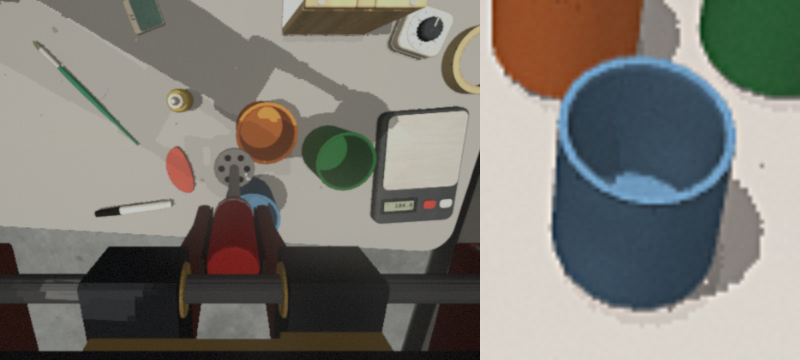

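The left panel shows the held stirrer, with its disc at about (273,195) in full pixels and the crock partly hidden behind it. In the right panel (side view) the crock's rim runs over columns 310–353.7 and rows 304–341.3. I'll cast both.

```bash
python3 - <<'E'
from h import *
import pickle
d=pickle.load(open("d.pkl","rb"));w=pickle.load(open("w3.pkl","rb"));s=d["side"];t=d["top"]
m=cv2.inRange(cv2.cvtColor(s["frame"],cv2.COLOR_RGB2HSV),np.array((98,70,25)),np.array((118,255,255)))
# generic: rim circle points projected, compare silhouettes' bounding boxes
th=np.linspace(0,2*np.pi,90)
from scipy.optimize import least_squares
def bb(S,X,rows=False):
    P=np.array([proj(S,[X[0]+.041*np.cos(a),X[1]+.041*np.sin(a),z]) for z in(0,.092) for a in th]);return np.r_[P.min(0),P.max(0)]
ob={}
for n,S in d.items():
    k=blobs(S,(98,70,25),(118,255,255),400)[0];b=cv2.boundingRect(k);ob[n]=np.array([b[0]-.5,b[1]-.5,b[0]+b[2]-.5,b[1]+b[3]-.5])
for use in(["top"],["side"],["top","side"]):
    q=least_squares(lambda X:np.concatenate([bb(d[n],X)-ob[n] for n in use]),[.5,-.285]);print(use,q.x.round(4),q.fun.round(1))
print("side rim",cast(s,(331.7,322.5),.092))
print("disc at wrist pred",proj(w,[.4703,-.1992,.475-.163-.148]).round(1), "bottle",cast(t,(331.5,255),.087),cast(t,(344,208),.092))
E
```

```text
['top'] [ 0.5059 -0.294 ] [-1.6 -1.4  1.5  1.5]
['side'] [ 0.5037 -0.291 ] [-0.6 -1.5  0.5  1.2]
['top', 'side'] [ 0.5044 -0.2921] [-2.3 -0.8  0.7  2.1 -0.1 -1.1  1.1  1.6]
side rim [ 0.50211364 -0.29656472  0.092     ]
disc at wrist pred [271.3 196.5] bottle [ 0.38949153 -0.13315538  0.087     ] [ 0.51071604 -0.16544107  0.092     ]
```

```bash
python3 - <<'E'
from h import *
from station import r
import pickle
r.reach([.40,-.34,.475],O);rep(r)
w=r.snapshot("wrist");pickle.dump(w,open("w4.pkl","wb"))
u,v=proj(w,[.503,-.291,.092]).astype(int);print(u,v,proj(w,[.503,-.291,.092]))
x0,y0=max(u-75,0),max(v-75,0);c=w["frame"][y0:y0+150,x0:x0+150];print(x0,y0)
cv2.imwrite("pics/w4.png",cv2.resize(c,None,fx=4,fy=4,interpolation=cv2.INTER_CUBIC)[:,:,::-1])
E
```

```text
12.48 rack [-209.7 -420.6] tcp [ 0.4004 -0.3394  0.4751] F [-1.1 -0.8 -2.1] open 0.0253
366 142 [366.80573891 142.84469449]
291 67
```

View pics/w4.png

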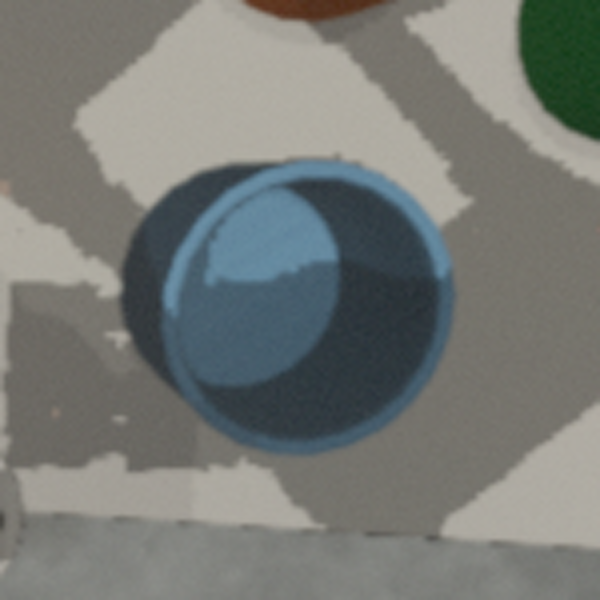

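The crock's rim is clear here, spanning crop (163–455, 158–455). That puts its centre at about pixel (368.2,143.6), within 2 mm of the earlier estimate. I'll lower the stirrer with a force guard.

```bash
python3 - <<'E'
from h import *
from station import r
import pickle,sys
w=pickle.load(open("w4.pkl","rb"))
x,y,_=cast(w,(368.2-.4,143.6-.4),.092);print(x,y)
r.reach([x,y,.475],O);r.wait(.3);rep(r,"above")
r.servo_line([x,y,.42],speed=.1);rep(r)
f0=r.sense()["contact_force"]
z=.42
while z>.312:
    z-=.02 if z>.345 else (.005 if z>.325 else .0015)
    r.servo_line([x,y,z],speed=.05);f=r.sense()["contact_force"]-f0
    if np.linalg.norm(f[:2])>5: print("side load",f,z);break
    if z<.33: r.wait(.1);f=r.sense()["contact_force"]-f0
    if f[2]>4: print("floor",f,z);break
r.wait(.4);rep(r,"end")
s=r.snapshot("side");cv2.imwrite("pics/s5.png",cv2.resize(s["frame"][200:380,240:420],None,fx=3.3,fy=3.3,interpolation=cv2.INTER_CUBIC)[:,:,::-1])
E
```

```text
0.504153219717985 -0.2913119588338569
above 13.37 rack [-103.8 -379.7] tcp [ 0.5034 -0.2917  0.4755] F [-0.3 -0.1 -1.6] open 0.0255
 14.07 rack [-103.1 -379.4] tcp [ 0.5041 -0.2914  0.4207] F [ 0.5 -0.6 -1.5] open 0.0255
floor [-1.62511933  1.13822763  6.90044842] 0.3159999999999999
end 19.72 rack [-103.  -379.3] tcp [ 0.5041 -0.2913  0.3172] F [-0.8  1.1  5.5] open 0.0253
```

View pics/s5.png

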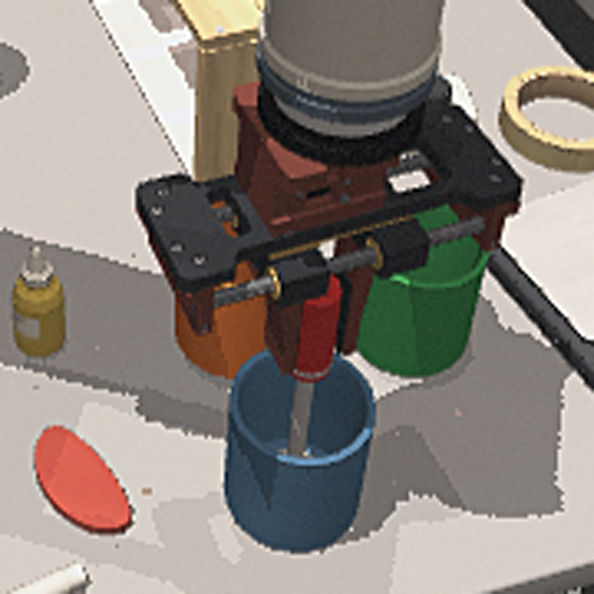

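The disc is on the floor at the predicted height, with about 6 N of upward force, and sits central in the crock. I'll release and retreat.

```bash
python3 - <<'E'
from h import *
from station import r
p=r.sense()["tcp_pos"]
r.let_go();r.wait(.4);rep(r,"open")
r.servo_line([p[0],p[1],.45],speed=.1)
r.reach([.30,-.40,.45],O);r.wait(.5);rep(r,"away")
s=r.snapshot("side");t=r.snapshot("top")
cv2.imwrite("pics/end.png",np.hstack([cv2.resize(s["frame"][110:390,200:480],(400,400)),cv2.resize(t["frame"][140:280,280:420],(400,400))])[:,:,::-1])
E
```

```text
open 21.23 rack [-103.  -379.4] tcp [ 0.5042 -0.2913  0.316 ] F [-0.  -0.1  0.3] open 0.0876
away 24.14 rack [-313.6 -474.3] tcp [ 0.3003 -0.3999  0.45  ] F [-0.2 -0.3  0. ] open 0.0878
```

View pics/end.png

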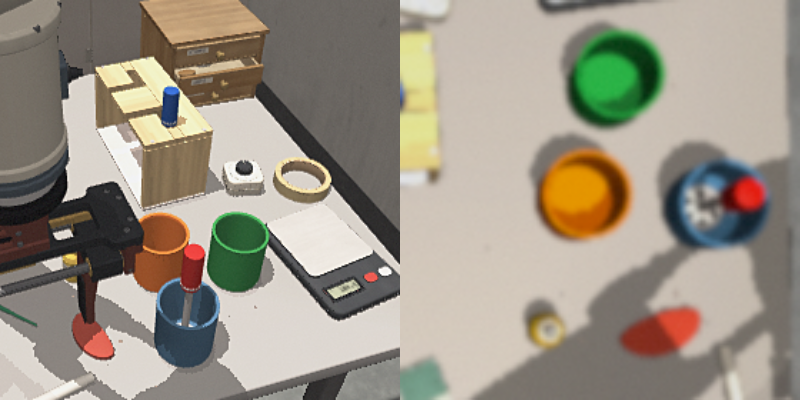

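The disc shows at (705,205) and the handle at (748,193) in the top panel. That shift is what perspective gives for an upright stirrer near the crock's centre. The blue stirrer still hangs in its slot.

```bash
python3 -c "
from station import r
r.hand_in();print(r.sense()['clock'])"
```

```text
the job is handed in; nothing more can be done
the job is handed in; nothing more can be done
```

The red stirrer is standing upright in the blue crock, and I handed the job in at about 24 s of the 51 s allowed. The hand-in gives no verdict.

- **Out of the rack:** I gripped the red stirrer by its handle and lifted it about 14 mm. I then worked it along the left slot and out at the front with the disc below the board. Side forces at the checks along the way stayed under about 2 N.
- **Into the crock:** I lowered it until the disc touched the floor. Contact came at the predicted height with about 6 N upward, while I was still gripping it. Then I released and backed away.
- **Last pictures:** These show the stirrer upright with its disc near the crock's centre and the blue stirrer still hanging. The crock is upright and about where it was. The bottle is visible and looks undisturbed.
- **Not checked:** The cup was not in the final cropped views, but the arm never went near it.
- **Disagreement:** My early estimates of the crock's centre differed by up to about 10 mm. A closer wrist picture settled it at (0.504, -0.291) before I lowered the stirrer.

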